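# Hold a throttle body wide open for its sensor reading

## Robot

A 7-joint arm with a two-finger parallel gripper is mounted at the origin on a cart in front of the work surface, level with it; the furniture and walls round the work are solid. World frame = base frame: x ahead of the robot, y to its left, z up, the work surface at z = 0. Lengths are in m, angles in rad, forces in N, time in s.
With the tool pointing down it reaches from about 0.425 to 0.875 m from the base axis. Payload 4.7 kg.
Tool frame: the origin (TCP) lies at the very end of the fingers, on their centre line; the grasp point (between the pads) lies 19 mm behind it; z points along the fingers, y is the direction in which the jaws open and shut (so a half turn about z gives the same grasp; the last joint's range is limited). The gripper opens to 87 mm and grips with 3 to 60 N. Pads are 19 mm wide; open, the fingers measure 117 mm over their backs; the gripper's body (75 mm by 190 mm) begins 51 mm behind the grasp point.
Start: joints at [-1.311, 0.321, -0.07, 1.45, 0.023, 1.371, -0.057], TCP at [0.158, 0.63, 0.223] pointing down, gripper open.
Joint ranges: [-2.86, 2.86], [-0.3, 2.09], [-1.38, 1.24], [0.06, 2.45], [-1.56, 4.7], [0.09, 2.05], [-2.69, 2.69]. Speed limits (rad/s): [2.57, 2.57, 3.14, 3.14, 3.14, 3.14, 3.14].

## Interface

Orientations are given as a rotation vector (axis times angle).
In Python, from bench import ctrl, get_image, camera_info gives the robot as it stands.
- The arm moves only by the tool carry_out, never from a script. Its argument "commands" is a list of rows, each an object of numbers: "tx", "ty", "tz": the shift along the tool's x, y, z in m; "rx", "ry", "rz": the turn, a rotation vector about the tool's x, y, z in rad; "jaw": the opening, from 0 (shut) to 1 (fully open). In form: [{"tx": .., "ty": .., "tz": .., "rx": .., "ry": .., "rz": .., "jaw": ..}, ...]. A call has 1 to 12 rows; each row is the pose to reach, as a shift and turn from the pose commanded when the call began, along the tool's axes at that moment; what a row does not reach only later rows make up. A row lasts 1/8 s, in which the tool goes at most 62.5 mm and 10.7 degrees, less where a joint would pass 70% of its speed; a pose out of reach is approached as far as the arm can. A call with a gripper value outside its range is refused whole. The fingers move at their own pace and stop on an object; "grip_force" is the grip in N (left out, the last holds). Time passes only in rows, so rows that repeat a pose let the fingers close. It gives the time, the measured TCP pose, the force and the opening at its end, in the units of the state.
- ctrl.get_state(): the state, without advancing time (a new reading comes with each control period).
- get_image(name): name is "scene" or "top"; returns the picture (384x512x3 uint8, red, green, blue); there is no depth.
- camera_info(name): a dict with "intrinsics" (3x3 intrinsics, pixels), "R" (3x3) and "t" (3): a world point X has camera coordinates R X + t. Camera axes: x right, y down, z forward; pixel columns grow to the right and rows downward; lengths in m; the calibration is good to about 2 mm. A picture is of the moment at which its call begins. camera_info takes no time and is no camera call.
- ctrl.close_job(): hands the job in, once; it reports no verdict.
The state is a dict: "time": time; "joint_positions": joint angles; "qd": joint speeds; "joint_torque": joint torques, N m; "position": TCP position; "tool_rot": TCP orientation; "ft_force": force on the tool from outside, world axes, zero at the start; "torque": the same for the moment, N m; "grip_width": opening from 0.0 (shut) to 1.0 (fully open).
Only numpy, scipy, OpenCV 4.12 (cv2) and the standard library are available. Lean on these libraries where they do the work, as an engineer would, in place of code of your own. Each camera call takes 0.05 s, during which the arm holds its last target.

## Task

I want the full-throttle reading from the position sensor of the throttle body on the calibration stand. Take the knob at the end of its lever, pull it straight up to the end of its travel so that the index pin is out of its hole, and, keeping it fully pulled so that the pin neither drags on the index quadrant nor drops into another hole, swing the lever against its return spring until it is up against the full-open stop. Finish holding it there, lever on the stop and knob still fully pulled, because I read the sensor while you hold; leave the things lying round the stand where they are.

Things in the scene. Friction and masses are not known exactly. Their poses are not given: they have to be found in the camera images.
- throttle_stand: fixed calibration stand: dark steel base plate 150 x 104 mm with an upright carrying an aluminium throttle body, whose 54 mm bore with a brass butterfly faces the robot. Origin under the spindle at desk level; x away from the bore mouth, y left, z up. Apart from the knob nothing on it rises above 150 mm
- lever_axis (a point): point on the upright turning axis of the throttle lever, at mid-thickness of the lever, 137 mm above the desk; axes as the stand's
- index_quadrant: fixed dark steel arc strip under the lever, 6 mm thick, 24 mm broad, mean radius 70 mm round the lever's axis, upper side 122 mm above the desk; index holes at lever angles 0, 0.3, 0.6 and 0.9 rad, none at full open. Origin on the axis at the strip's underside, axes as the stand's
- knob_centre (a point): centre of the black ribbed pull knob on the free end of the lever, 70 mm from the turning axis. Round about the vertical, 34 mm high, 21 mm across low down, 25 mm across the upper part; spins freely on its pin. With the pin down this point is 163 mm above the desk, the knob's top 180 mm, and a 4 mm hexagon on the 141 mm high lever is just under it; it rises with the plunger
- pull_knob: the same pull knob as a solid; its origin is the centre of its underside, 17 mm below knob_centre, z up
- plunger (a joint): how far the knob and its 8 mm index pin are pulled straight up, in m: 0 = pin down in its hole, 0.012 = fully pulled, against the stop. A spring pulls it back down with 5 N at 0 and 9 N at 0.012. The pin's end comes level with the upper side of the quadrant at 0.008
- throttle_lever (a joint): angle of the steel lever in rad: 0 = idle, its start, locked by the pin in the first hole, lever pointing 195 degrees anticlockwise (from above) from the stand's x, roughly at the robot. Grows as it swings CLOCKWISE from above (away from the robot and to the left) to 1.22 = full-open stop. The return spring pulls back with 0.25 N m at 0, 0.56 at 1.22 (3.6 and 8 N at the knob)
- flux_pot_centre (a point): bystander: point half-way up a small round pot with a black screw cap, 47 mm across, 41 mm high, standing behind the stand
- solder_spool_centre (a point): bystander: point half-way up a small reel of solder wire, 55 x 98 x 28 mm with its loose wire end, left of the stand
- tape_roll_centre (a point): bystander: centre of a flat roll of amber tape, 92 mm across, 12 mm high, lying to the right of the stand

How it is judged:
On the way, in this order (a step that is already met when the one before it is completed fails the run):
1. the knob is pulled up to its stop while the lever is still at idle (value of joint plunger above 0.0098 m and value of joint throttle_lever below 0.15 rad), for 0.05 s.
2. the lever is up against the full-open stop with the knob pulled (value of joint plunger above 0.0095 m and value of joint throttle_lever above 1.18 rad), for 0.2 s.
At the end, for the whole second after the job is handed in: Finishes with the gripper holding the knob (finger contact above 2 N): lever still and within 0.04 rad of the full-open stop, plunger within 2.5 mm of fully pulled, all through the last second; flux pot, solder reel and tape roll within 20 mm of where they lay (all of step 2 and contact force between the fingers and pull_knob above 2 N and not (velocity of joint throttle_lever above 0.05 rad/s) and velocity of joint throttle_lever above -0.05 rad/s and distance of each of flux_pot_centre, solder_spool_centre, tape_roll_centre from where it was at the start of the episode below 0.02 m); the arm keeps its last pose, push and grip.
It fails at once if the pin is let down onto the quadrant or into another hole while the lever is away from idle (value of joint throttle_lever above 0.15 rad and value of joint plunger below 0.0075 m).
It fails at once if a bystander is pushed away (distance of any of flux_pot_centre, solder_spool_centre, tape_roll_centre from where it was at the start of the episode above 0.03 m).
It also fails if it takes over 35 s, if anything falls off the work surface, if the arm or the gripper's body presses on something with over 40 N, if the wrist force passes 120 N, or if a joint passes its speed limit or range.

## Working session

There is one attempt and no reset: what is moved stays moved. The work goes in short steps, Python scripts to look and compute and a tool call to move; the robot and the scene stay as the last step left them, time stands still between calls to the robot, and variables do not carry over. Pictures are saved under pics/ and viewed, and the job is handed in when it is done.

Besides the shell and the picture viewer there is one more tool, called after "Call:" as a command line: name --argument value ..., lists and objects as JSON in quotes. carry_out: Moves the arm, as the interface text tells. Its arguments: {"type":"object","properties":{"commands":{"type":"array"},"grip_force":{"type":"number"}},"required":["commands"]}

```bash
mkdir -p pics; python3 - <<'E'
from bench import ctrl,get_image,camera_info
import cv2
for n in("scene","top"):
    cv2.imwrite(f"pics/{n}0.png",get_image(n)[:,:,::-1]); c=camera_info(n); print(n,c)
print(ctrl.get_state())
E
```

```text
scene {'intrinsics': array([[373.51093305,   0.        , 253.99371119],
       [  0.        , 373.51093305, 186.6024392 ],
       [  0.        ,   0.        ,   1.        ]]), 'R': array([[-0.81916343, -0.57324108,  0.01912937],
       [-0.42179983,  0.57948272, -0.69734115],
       [ 0.38865946, -0.57930513, -0.71648405]]), 't': array([0.25207815, 0.49099874, 0.5253591 ])}
top {'intrinsics': array([[435.1713816 ,   0.        , 250.91882167],
       [  0.        , 435.1713816 , 190.33127463],
       [  0.        ,   0.        ,   1.        ]]), 'R': array([[ 0.02738482, -0.99954498,  0.01264566],
       [-0.98284036, -0.02923133, -0.18212732],
       [ 0.1824141 , -0.00744114, -0.98319364]]), 't': array([-0.32759519,  0.5464262 ,  1.08712649])}
{'time': 0.1, 'joint_positions': array([-1.31091477,  0.3217655 , -0.07006232,  1.45157754,  0.02257619,
        1.37081578, -0.05692836]), 'qd': array([ 5.60062032e-04, -1.46026868e-03,  1.47281344e-04, -4.62280604e-03,
        7.81369038e-05, -4.29149986e-04, -6.94407155e-04]), 'joint_torque': array([ 3.02484796e-04, -4.92567337e+01, -4.05407259e-01, -3.13400638e+01,
       -6.41111378e-02,  3.94156168e-02,  1.03618809e-04]), 'position': array([0.15808227, 0.62995362, 0.22154759]), 'tool_rot': array([-3.85124978e-01, -3.11775547e+00,  2.78722434e-03]), 'ft_force': array([ 0.06709047, -0.09168965, -0.41381479]), 'torque': array([-0.0257368 ,  0.01945135, -0.00925923]), 'grip_width': 0.9997705972355517}
```

View pics/scene0.png

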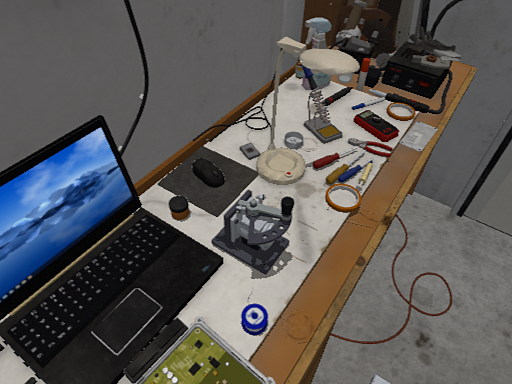

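View pics/top0.png

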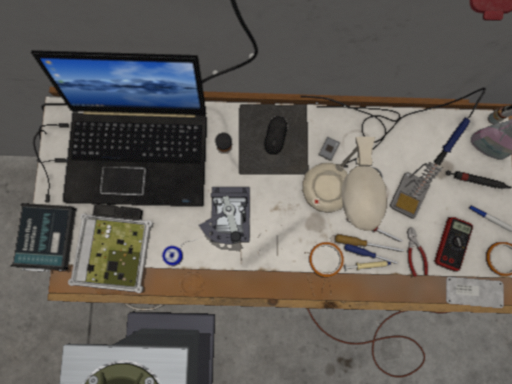

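```bash
cat > h.py <<'E'
import numpy as np,cv2
from bench import ctrl,get_image,camera_info
def proj(n,X):
    c=camera_info(n);p=c['intrinsics']@(c['R']@np.asarray(X,float)+c['t']);return p[:2]/p[2]
def ray(n,uv):
    c=camera_info(n);d=c['R'].T@np.linalg.solve(c['intrinsics'],[uv[0],uv[1],1.]);return -c['R'].T@c['t'],d
def onz(n,uv,z):
    o,d=ray(n,uv);return o+d*(z-o[2])/d[2]
def tri(a,b):
    A=0;B=0;R=[]
    for n,uv in(("scene",a),("top",b)):
        o,d=ray(n,uv);d/=np.linalg.norm(d);M=np.eye(3)-np.outer(d,d);A=A+M;B=B+M@o
    return np.linalg.solve(A,B)
E
python3 - <<'E'
from h import *
s=cv2.imread("pics/scene0.png");t=cv2.imread("pics/top0.png")
cv2.imwrite("pics/s_crop.png",cv2.resize(s[180:280,200:310],None,fx=6,fy=6,interpolation=cv2.INTER_CUBIC)[:600,:800])
cv2.imwrite("pics/t_crop.png",cv2.resize(t[175:260,150:260],None,fx=7,fy=7,interpolation=cv2.INTER_CUBIC))
print(proj("top",[0,0,0]),proj("top",[.158,.63,.22]),proj("scene",[.158,.63,.22]))
E
```

```text
[119.78407901 409.0629923 ] [-211.11401726  352.08350929] [-1109.50330359  3888.11761769]
```

View pics/s_crop.png

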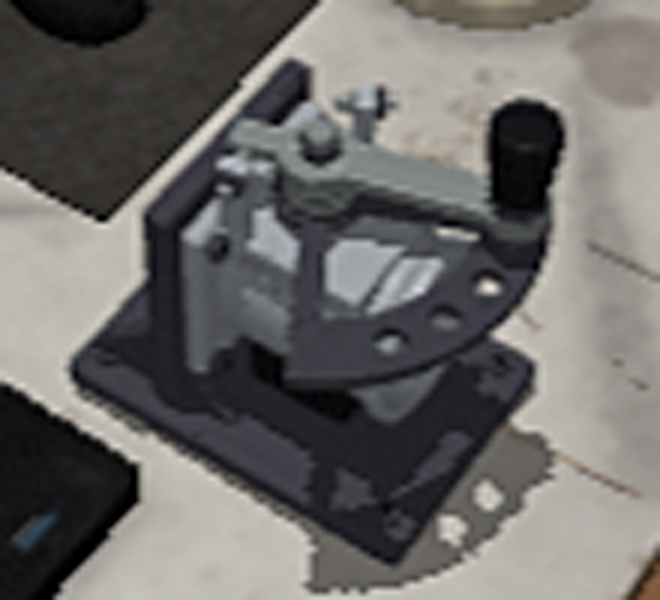

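View pics/t_crop.png

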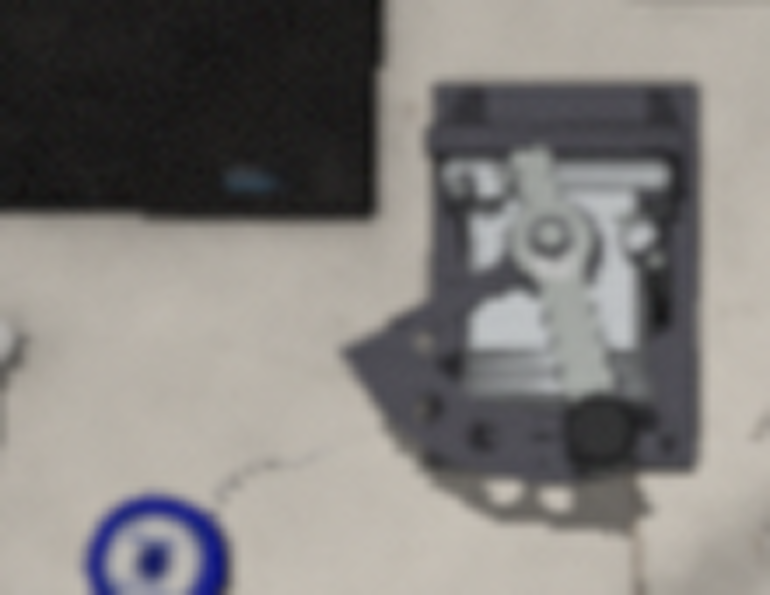

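```bash
python3 - <<'E'
from h import *
t=lambda x,y:((x+.5)/7-.5+150,(y+.5)/7-.5+175)
s=lambda x,y:((x+.5)/6-.5+200,(y+.5)/6-.5+180)
kt=t(600,428);ks=s(527,118)
K=onz("top",kt,.18);print("knob top",K,"scene",onz("scene",ks,.18),"tri",tri(ks,kt))
A=onz("top",t(550,236),.15);A2=onz("scene",s(320,135),.15);print("axis",A,A2)
v=(K-A)[:2];print(np.linalg.norm(v),np.degrees(np.arctan2(v[1],v[0])))
v=(onz("scene",ks,.18)-A2)[:2];print(np.linalg.norm(v),np.degrees(np.arctan2(v[1],v[0])))
# base plate corners top crop, z~.01
c=[onz("top",t(*p),.008)[:2] for p in((433,85),(697,85),(693,470),(437,465))];print(np.round(c,4))
# exact knob mask in top
im=cv2.imread("pics/top0.png");g=im.max(2);m=(g[230:243,228:245]);print(m)
st=ctrl.get_state();print(cv2.Rodrigues(st['tool_rot'])[0].round(3))
for n,uv,z in(("solder",(172,256),.02),("flux",(224,142),.03),("tape",(326,259),.01)):print(n,onz("top",uv,z))
E
```

```text
knob top [ 0.42584885 -0.27822249  0.18      ] scene [ 0.42714133 -0.27752596  0.18      ] tri [ 0.42654906 -0.27795395  0.1797377 ]
axis [ 0.49255634 -0.258345    0.15      ] [ 0.49202119 -0.25454661  0.15      ]
0.06960606108007124 -163.4070077617419
0.06882912191462084 -160.49671218484818
[[ 0.5706 -0.2044]
 [ 0.5736 -0.3071]
 [ 0.4245 -0.3098]
 [ 0.4236 -0.2124]]
[[166 162 154 159 160 156 148 137 134 115  99 109 115 111  97  88  83]
 [119 115 114 128 131 110  93  80  82  81  84  96 102  99  92  85  83]
 [ 90  89  83  85  81  60  52  49  51  51  54  60  69  75  74  78  81]
 [ 82  81  70  55  51  50  51  50  52  50  45  41  46  51  56  67  80]
 [ 79  76  63  47  47  50  52  51  52  52  49  40  38  41  46  56  72]
 [ 85  80  63  48  51  51  52  51  51  52  51  43  34  40  45  56  71]
 [ 79  76  61  48  51  52  53  53  50  54  51  45  40  51  58  64  74]
 [ 71  73  61  49  50  51  52  52  53  51  51  43  45  66  82  80  69]
 [ 81  80  68  48  44  50  53  53  52  53  49  41  49  73  85  82  66]
 [ 86  83  70  48  42  45  48  51  50  48  44  43  56  74  84  83  72]
 [ 83  83  73  51  38  38  39  42  41  41  42  46  53  69  79  80  78]
 [ 81  84  80  64  48  42  45  47  46  50  57  59  59  67  75  77  79]
 [ 83  84  82  71  55  50  58  64  68  68  73  76  83 107 122 126 126]]
[[-0.97   0.243 -0.   ]
 [ 0.243  0.97  -0.002]
 [-0.    -0.002 -1.   ]]
solder [ 0.38086133 -0.11062868  0.02      ]
flux [ 0.69136098 -0.23505773  0.03      ]
tape [ 0.38461213 -0.51580602  0.01      ]
```

```bash
python3 - <<'E'
from h import *
st=ctrl.get_state();R=cv2.Rodrigues(st['tool_rot'])[0];p=st['position']
W=np.array([[.158,.63,.223],[.27,.52,.29],[.40,.37,.30],[.49,.20,.30],[.53,0,.30],[.50,-.15,.28],[.426,-.278,.26]])
from scipy.interpolate import interp1d
s=np.r_[0,np.cumsum(np.linalg.norm(np.diff(W,axis=0),axis=1))]
L=interp1d(s,W,axis=0)(np.linspace(0,s[-1],23)[1:])
print(s[-1]);print(((L-p)@R).round(2)); print((([.426,-.278,.22]-p)@R).round(4))
E
```

```text
1.069214950120717
[[-0.04 -0.02 -0.02]
 [-0.08 -0.05 -0.04]
 [-0.12 -0.07 -0.06]
 [-0.15 -0.09 -0.07]
 [-0.19 -0.12 -0.07]
 [-0.23 -0.15 -0.07]
 [-0.27 -0.18 -0.08]
 [-0.31 -0.21 -0.08]
 [-0.34 -0.24 -0.08]
 [-0.38 -0.28 -0.08]
 [-0.41 -0.32 -0.08]
 [-0.44 -0.36 -0.08]
 [-0.46 -0.4  -0.08]
 [-0.48 -0.44 -0.08]
 [-0.5  -0.49 -0.08]
 [-0.51 -0.53 -0.08]
 [-0.52 -0.58 -0.07]
 [-0.52 -0.63 -0.06]
 [-0.52 -0.68 -0.06]
 [-0.51 -0.72 -0.05]
 [-0.49 -0.77 -0.04]
 [-0.48 -0.82 -0.04]]
[-0.4808 -0.8155  0.003 ]
```

Call:
carry_out --commands '[{"tx":-0.04,"ty":-0.02,"tz":-0.02,"jaw":0.6},{"tx":-0.08,"ty":-0.05,"tz":-0.04,"jaw":0.6},{"tx":-0.12,"ty":-0.07,"tz":-0.06,"jaw":0.6},{"tx":-0.15,"ty":-0.09,"tz":-0.07,"jaw":0.6},{"tx":-0.19,"ty":-0.12,"tz":-0.07,"jaw":0.6},{"tx":-0.23,"ty":-0.15,"tz":-0.07,"jaw":0.6},{"tx":-0.27,"ty":-0.18,"tz":-0.08,"jaw":0.6},{"tx":-0.31,"ty":-0.21,"tz":-0.08,"jaw":0.6},{"tx":-0.34,"ty":-0.24,"tz":-0.08,"jaw":0.6},{"tx":-0.38,"ty":-0.28,"tz":-0.08,"jaw":0.6},{"tx":-0.41,"ty":-0.32,"tz":-0.08,"jaw":0.6},{"tx":-0.44,"ty":-0.36,"tz":-0.08,"jaw":0.6}]'

```text
invalid input
```

```bash
python3 - <<'E'
from h import *
st=ctrl.get_state();R=cv2.Rodrigues(st['tool_rot'])[0];p=st['position']
print(p,R.round(3),st['joint_positions'].round(2),st['time'],st['grip_width'],st['ft_force'])
W=np.array([[.50,.15,.3],[.53,0,.30],[.50,-.15,.28],[.426,-.278,.26]])
print(((W-p)@R).round(3))
E
```

```text
[0.15808227 0.62995362 0.22154759] [[-0.97   0.243 -0.   ]
 [ 0.243  0.97  -0.002]
 [-0.    -0.002 -1.   ]] [-1.31  0.32 -0.07  1.45  0.02  1.37 -0.06] 0.1 0.9997705972355517 [ 0.06709047 -0.09168965 -0.41381479]
[[-0.448 -0.382 -0.078]
 [-0.514 -0.521 -0.077]
 [-0.521 -0.673 -0.057]
 [-0.481 -0.816 -0.037]]
```

Refused; perhaps all seven keys are needed.

Call:
carry_out --commands '[{"tx":-0.04,"ty":-0.02,"tz":-0.02,"rx":0,"ry":0,"rz":0,"jaw":0.6},{"tx":-0.08,"ty":-0.05,"tz":-0.04,"rx":0,"ry":0,"rz":0,"jaw":0.6},{"tx":-0.12,"ty":-0.07,"tz":-0.06,"rx":0,"ry":0,"rz":0,"jaw":0.6},{"tx":-0.15,"ty":-0.09,"tz":-0.07,"rx":0,"ry":0,"rz":0,"jaw":0.6},{"tx":-0.19,"ty":-0.12,"tz":-0.07,"rx":0,"ry":0,"rz":0,"jaw":0.6},{"tx":-0.23,"ty":-0.15,"tz":-0.07,"rx":0,"ry":0,"rz":0,"jaw":0.6},{"tx":-0.27,"ty":-0.18,"tz":-0.08,"rx":0,"ry":0,"rz":0,"jaw":0.6},{"tx":-0.31,"ty":-0.21,"tz":-0.08,"rx":0,"ry":0,"rz":0,"jaw":0.6},{"tx":-0.34,"ty":-0.24,"tz":-0.08,"rx":0,"ry":0,"rz":0,"jaw":0.6},{"tx":-0.38,"ty":-0.28,"tz":-0.08,"rx":0,"ry":0,"rz":0,"jaw":0.6},{"tx":-0.41,"ty":-0.32,"tz":-0.08,"rx":0,"ry":0,"rz":0,"jaw":0.6},{"tx":-0.44,"ty":-0.36,"tz":-0.08,"rx":0,"ry":0,"rz":0,"jaw":0.6}]'

```text
time: 1.6
position: [0.4977, 0.1725, 0.3022]
tool_rot: [-0.385, -3.117, 0.0]
ft_force: [0.5, 0.0, 0.5]
grip_width: 0.601
```

```bash
python3 - <<'E'
from h import *
st=ctrl.get_state();R=cv2.Rodrigues(st['tool_rot'])[0];p=st['position']
print(p,R.round(3),st['joint_positions'].round(2),st['time'],st['grip_width'],st['ft_force'])
W=np.array([[.52,.06,.3],[.53,0,.30],[.50,-.15,.28],[.426,-.278,.26]])
print(((W-p)@R).round(3))
E
```

```text
[0.49767631 0.17250954 0.30216505] [[-0.97   0.243 -0.   ]
 [ 0.243  0.97  -0.   ]
 [ 0.    -0.    -1.   ]] [-0.72  0.02  0.35  1.64 -0.01  1.48  0.95] 1.6 0.6010199041258393 [0.46714838 0.00996947 0.50000599]
[[-0.049 -0.104  0.002]
 [-0.073 -0.159  0.002]
 [-0.081 -0.312  0.022]
 [-0.04  -0.454  0.042]]
```

Call:
carry_out --commands '[{"tx":-0.02,"ty":-0.05,"tz":0,"rx":0,"ry":0,"rz":0,"jaw":0.6},{"tx":-0.05,"ty":-0.1,"tz":0,"rx":0,"ry":0,"rz":0,"jaw":0.6},{"tx":-0.07,"ty":-0.15,"tz":0,"rx":0,"ry":0,"rz":0,"jaw":0.6},{"tx":-0.08,"ty":-0.2,"tz":0,"rx":0,"ry":0,"rz":0,"jaw":0.6},{"tx":-0.08,"ty":-0.25,"tz":0.01,"rx":0,"ry":0,"rz":0,"jaw":0.6},{"tx":-0.08,"ty":-0.3,"tz":0.02,"rx":0,"ry":0,"rz":0,"jaw":0.6},{"tx":-0.07,"ty":-0.35,"tz":0.03,"rx":0,"ry":0,"rz":0,"jaw":0.6},{"tx":-0.06,"ty":-0.4,"tz":0.035,"rx":0,"ry":0,"rz":0,"jaw":0.6},{"tx":-0.045,"ty":-0.44,"tz":0.04,"rx":0,"ry":0,"rz":0,"jaw":0.6},{"tx":-0.04,"ty":-0.454,"tz":0.042,"rx":0,"ry":0,"rz":0,"jaw":0.6},{"tx":-0.04,"ty":-0.454,"tz":0.042,"rx":0,"ry":0,"rz":0,"jaw":0.6}]'

```text
time: 2.98
position: [0.4255, -0.2759, 0.2604]
tool_rot: [0.387, 3.118, 0.001]
ft_force: [0.4, -0.3, -0.5]
grip_width: 0.601
```

```bash
python3 - <<'E'
from h import *
st=ctrl.get_state();R=cv2.Rodrigues(st['tool_rot'])[0];p=st['position']
print(p,R.round(3),st['joint_positions'].round(2),st['time'],st['grip_width'],st['ft_force'])
W=np.array([[.4262,-.278,.20],[.4262,-.278,.148]])
print(((W-p)@R).round(4))
s=get_image("scene");t=get_image("top")
a=cv2.resize(s[100:300,180:380],(600,600),interpolation=cv2.INTER_CUBIC)
cv2.imwrite("pics/s1.png",a[:,:,::-1])
E
```

```text
[ 0.42549629 -0.27587286  0.26041792] [[-0.97   0.245  0.   ]
 [ 0.245  0.97   0.001]
 [ 0.     0.001 -1.   ]] [-0.27 -0.03  0.79  1.76  0.02  1.4   1.84] 2.975 0.6010580779479547 [ 0.35995715 -0.27316415 -0.45589107]
[[-0.0012 -0.0019  0.0604]
 [-0.0012 -0.002   0.1124]]
```

View pics/s1.png

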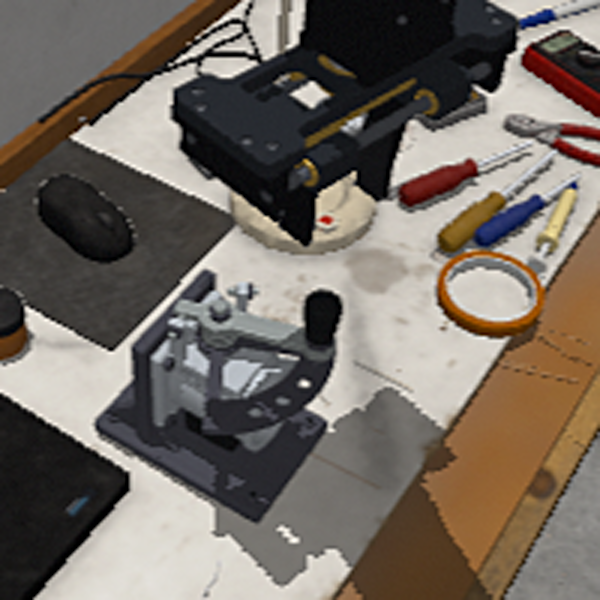

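Call:
carry_out --commands '[{"tx":-0.001,"ty":-0.001,"tz":0.03,"rx":0,"ry":0,"rz":0,"jaw":0.6},{"tx":-0.001,"ty":-0.001,"tz":0.055,"rx":0,"ry":0,"rz":0,"jaw":0.6},{"tx":-0.001,"ty":-0.001,"tz":0.055,"rx":0,"ry":0,"rz":0,"jaw":0.6}]'

```text
time: 3.45
position: [0.4265, -0.2748, 0.204]
tool_rot: [-0.38, -3.115, -0.001]
ft_force: [0.3, -0.2, -0.0]
grip_width: 0.602
```

```bash
python3 - <<'E'
from h import *
st=ctrl.get_state();R=cv2.Rodrigues(st['tool_rot'])[0];p=st['position']
print(p,st['time'],st['ft_force'])
W=np.array([[.4262,-.278,.148]])
print(((W-p)@R).round(4), proj("scene",p),proj("top",p))
s=get_image("scene");t=get_image("top")
a=cv2.resize(s[120:280,200:360],(600,600),interpolation=cv2.INTER_CUBIC)
cv2.imwrite("pics/s2.png",a[:,:,::-1])
E
```

```text
[ 0.42645684 -0.27475691  0.20397073] 3.45 [ 0.30530493 -0.20362142 -0.00581019]
[[-0.0007 -0.0032  0.056 ]] [288.01931996 191.72943014] [233.49002935 234.53649159]
```

View pics/s2.png

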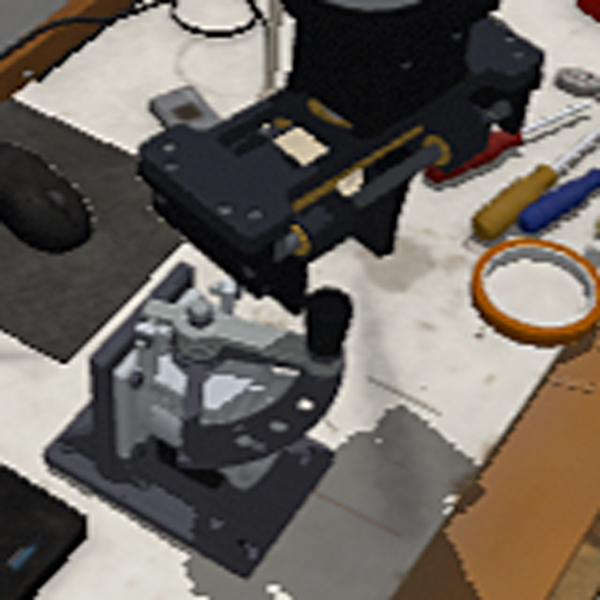

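```bash
python3 - <<'E'
from h import *
st=ctrl.get_state();R=cv2.Rodrigues(st['tool_rot'])[0];p=st['position']
s=get_image("scene");t=get_image("top")
a=cv2.resize(s[150:230,240:340],(800,640),interpolation=cv2.INTER_CUBIC)[:600]
b=cv2.resize(t[195:265,190:280],(720,560),interpolation=cv2.INTER_CUBIC)
for sx in(-.0095,.0095):
  for sy in(-.026,-.041,.026,.041,):
    for im,n,o in((a,"scene",(240,150)),(b,"top",(190,195))):
        q=(proj(n,p+R@[sx,sy,0])-o+.5)*8
        cv2.circle(im,tuple(int(v) for v in q),3,(255,0,0) if sy<0 else (0,255,0),-1)
for im,n,o in((a,"scene",(240,150)),(b,"top",(190,195))):
  for z in(.146,.18):
    q=(proj(n,[.4262,-.278,z])-o+.5)*8;cv2.circle(im,tuple(int(v) for v in q),3,(255,0,255),-1)
cv2.imwrite("pics/s3.png",a[:,:,::-1]);cv2.imwrite("pics/t3.png",b[:,:,::-1])
E
```

```text
(no output)
```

View pics/s3.png

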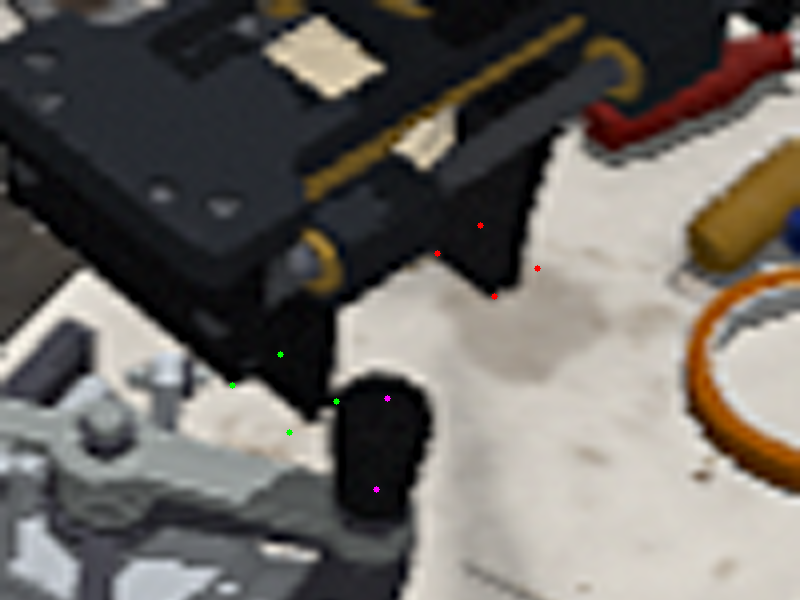

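View pics/t3.png

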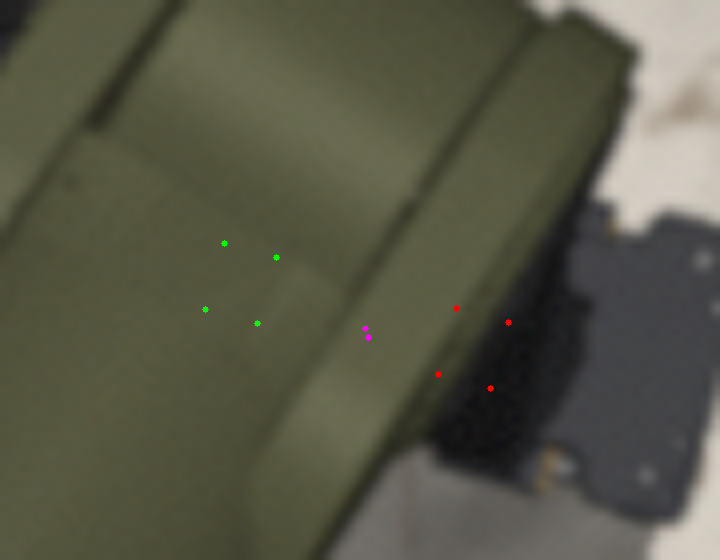

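Call:
carry_out --commands '[{"tx":-0.001,"ty":-0.003,"tz":0.015,"rx":0,"ry":0,"rz":0,"jaw":0.6},{"tx":-0.001,"ty":-0.003,"tz":0.04,"rx":0,"ry":0,"rz":0,"jaw":0.6},{"tx":-0.001,"ty":-0.003,"tz":0.056,"rx":0,"ry":0,"rz":0,"jaw":0.6},{"tx":-0.001,"ty":-0.003,"tz":0.056,"rx":0,"ry":0,"rz":0,"jaw":0.6},{"tx":-0.001,"ty":-0.003,"tz":0.056,"rx":0,"ry":0,"rz":0,"jaw":0.6}]'

```text
time: 4.28
position: [0.427, -0.2806, 0.1501]
tool_rot: [0.385, 3.117, -0.001]
ft_force: [0.6, -0.4, 0.5]
grip_width: 0.599
```

```bash
python3 - <<'E'
from h import *
st=ctrl.get_state();R=cv2.Rodrigues(st['tool_rot'])[0];p=st['position']
print(p,st['time'],st['ft_force'])
W=np.array([[.4262,-.278,.148]])
print(((W-p)@R).round(4))
s=get_image("scene")
a=cv2.resize(s[150:230,240:340],(800,640),interpolation=cv2.INTER_CUBIC)[:600]
cv2.imwrite("pics/s4.png",a[:,:,::-1])
E
```

```text
[ 0.4270315  -0.28057289  0.15006122] 4.275 [ 0.60807932 -0.35827664  0.53085057]
[[0.0014 0.0023 0.0021]]
```

View pics/s4.png

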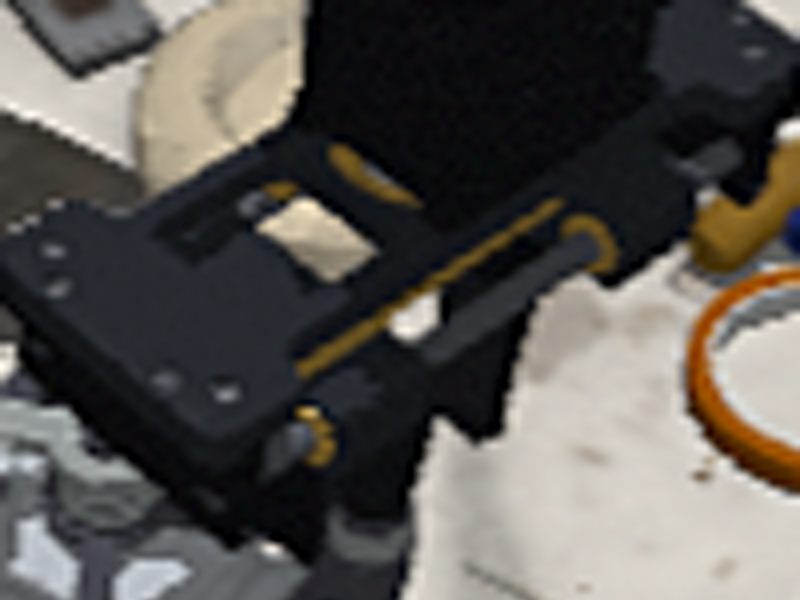

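Call:
carry_out --commands '[{"tx":0.001,"ty":0.002,"tz":0.002,"rx":0,"ry":0,"rz":0,"jaw":0.6},{"tx":0.001,"ty":0.002,"tz":0.002,"rx":0,"ry":0,"rz":0,"jaw":0.4},{"tx":0.001,"ty":0.002,"tz":0.002,"rx":0,"ry":0,"rz":0,"jaw":0.2},{"tx":0.001,"ty":0.002,"tz":0.002,"rx":0,"ry":0,"rz":0,"jaw":0.0},{"tx":0.001,"ty":0.002,"tz":0.002,"rx":0,"ry":0,"rz":0,"jaw":0.0},{"tx":0.001,"ty":0.002,"tz":0.002,"rx":0,"ry":0,"rz":0,"jaw":0.0}]' --grip_force 45

```text
time: 5.08
position: [0.4264, -0.2775, 0.1476]
tool_rot: [0.384, 3.118, 0.001]
ft_force: [-1.2, 2.8, 1.4]
grip_width: 0.259
```

```bash
python3 - <<'E'
from h import *
st=ctrl.get_state()
print(st['position'],st['time'],st['ft_force'],st['torque'],st['grip_width']*87)
E
```

```text
[ 0.42640981 -0.27750116  0.14764986] 5.075 [-1.15749308  2.79658542  1.42706338] [ 0.39908508  0.01993486 -0.00396806] 22.523680529831434
```

Call:
carry_out --commands '[{"tx":0,"ty":0,"tz":-0.003,"rx":0,"ry":0,"rz":0,"jaw":0.0},{"tx":0,"ty":0,"tz":-0.006,"rx":0,"ry":0,"rz":0,"jaw":0.0},{"tx":0,"ty":0,"tz":-0.009,"rx":0,"ry":0,"rz":0,"jaw":0.0},{"tx":0,"ty":0,"tz":-0.009,"rx":0,"ry":0,"rz":0,"jaw":0.0}]'

```text
time: 5.58
position: [0.4262, -0.2775, 0.1563]
tool_rot: [-0.384, -3.118, -0.001]
ft_force: [3.8, 1.4, -7.9]
grip_width: 0.263
```

```bash
python3 - <<'E'
from h import *
st=ctrl.get_state()
print(st['position'],st['time'],st['ft_force'],st['torque'],st['grip_width']*87)
E
```

```text
[ 0.42624158 -0.27748792  0.15627812] 5.575 [ 3.82061882  1.4499315  -7.87809272] [ 0.39817899 -0.73000192  0.0092502 ] 22.87243237628539
```

Call:
carry_out --commands '[{"tx":0,"ty":0,"tz":-0.002,"rx":0,"ry":0,"rz":0,"jaw":0.0},{"tx":0,"ty":0,"tz":-0.004,"rx":0,"ry":0,"rz":0,"jaw":0.0},{"tx":0,"ty":0,"tz":-0.005,"rx":0,"ry":0,"rz":0,"jaw":0.0},{"tx":0,"ty":0,"tz":-0.005,"rx":0,"ry":0,"rz":0,"jaw":0.0}]'

```text
time: 6.08
position: [0.4262, -0.2774, 0.1603]
tool_rot: [-0.384, -3.118, -0.0]
ft_force: [6.7, 1.4, -17.3]
grip_width: 0.261
```

```bash
python3 - <<'E'
from h import *
st=ctrl.get_state()
print(st['position'],st['time'],st['ft_force'],st['torque'],st['grip_width']*87)
E
```

```text
[ 0.42615422 -0.27740207  0.16027151] 6.075 [  6.7077309    1.35859925 -17.34448759] [ 0.1970187  -1.43408911  0.02623348] 22.694683208728268
```

```bash
cat >> h.py <<'E'
A0=np.radians(197)
def K(d,r=.07): return r*np.array([np.cos(A0-d),np.sin(A0-d),0])
def arc(d0,ds,extra=(0,0,0)):
    R=cv2.Rodrigues(ctrl.get_state()['tool_rot'])[0]
    return np.array([(K(d)-K(d0)+np.array(extra))@R for d in ds]).round(4)
E
python3 - <<'E'
from h import *
print(arc(0,np.arange(1,9)*.05,(.0003,0,0)))
E
```

```text
[[0.0014 0.0031 0.    ]
 [0.003  0.0062 0.    ]
 [0.0044 0.0094 0.    ]
 [0.0057 0.0127 0.    ]
 [0.0068 0.016  0.    ]
 [0.0077 0.0194 0.    ]
 [0.0085 0.0228 0.    ]
 [0.009  0.0263 0.    ]]
```

Call:
carry_out --commands '[{"tx":0.0014,"ty":0.0031,"tz":0,"rx":0,"ry":0,"rz":0,"jaw":0.0},{"tx":0.003,"ty":0.0062,"tz":0,"rx":0,"ry":0,"rz":0,"jaw":0.0},{"tx":0.0044,"ty":0.0094,"tz":0,"rx":0,"ry":0,"rz":0,"jaw":0.0},{"tx":0.0057,"ty":0.0127,"tz":0,"rx":0,"ry":0,"rz":0,"jaw":0.0},{"tx":0.0057,"ty":0.0127,"tz":0,"rx":0,"ry":0,"rz":0,"jaw":0.0}]' --grip_force 50

```text
time: 6.7
position: [0.4237, -0.2656, 0.1604]
tool_rot: [0.386, 3.117, -0.005]
ft_force: [8.9, -3.7, -20.3]
grip_width: 0.261
```

```bash
cat > st.py <<'E'
from h import *
st=ctrl.get_state();p=st['position']
print(p,st['time'],st['ft_force'],st['torque'],st['grip_width']*87)
K0=np.array([.4262,-.2774]);C=K0-K(0)[:2]
v=p[:2]-C;a=np.arctan2(v[1],v[0])%(2*np.pi);r=v/np.linalg.norm(v);f=st['ft_force'][:2]
print("delta",A0-a,"rad",np.linalg.norm(v),"Fr",f@r,"Ft(cw)",f@np.array([r[1],-r[0]]))
E
python3 st.py
```

```text
[ 0.42373172 -0.26563614  0.16036233] 6.7 [  8.87946671  -3.68993204 -20.28512448] [-0.74833387 -1.73526451  0.01212115] 22.695600887657665
delta 0.17198277268045592 rad 0.06995299922006369 Fr -8.351464373518134 Ft(cw) -4.765875605132669
```

```bash
python3 - <<'E'
from h import *
print(arc(.2,.2+np.arange(1,8)*.05,(.0006,0,0)))
E
```

```text
[[ 0.0005  0.0035 -0.    ]
 [ 0.0014  0.0068 -0.    ]
 [ 0.0022  0.0103 -0.    ]
 [ 0.0028  0.0137 -0.    ]
 [ 0.0032  0.0172 -0.0001]
 [ 0.0034  0.0207 -0.0001]
 [ 0.0035  0.0242 -0.0001]]
```

Call:
carry_out --commands '[{"tx":0.0005,"ty":0.0035,"tz":0,"rx":0,"ry":0,"rz":0,"jaw":0.0},{"tx":0.0014,"ty":0.0068,"tz":0,"rx":0,"ry":0,"rz":0,"jaw":0.0},{"tx":0.0022,"ty":0.0103,"tz":0,"rx":0,"ry":0,"rz":0,"jaw":0.0},{"tx":0.0028,"ty":0.0137,"tz":0,"rx":0,"ry":0,"rz":0,"jaw":0.0},{"tx":0.0032,"ty":0.0172,"tz":0,"rx":0,"ry":0,"rz":0,"jaw":0.0},{"tx":0.0034,"ty":0.0207,"tz":0,"rx":0,"ry":0,"rz":0,"jaw":0.0},{"tx":0.0034,"ty":0.0207,"tz":0,"rx":0,"ry":0,"rz":0,"jaw":0.0}]'

```text
time: 7.58
position: [0.4242, -0.2465, 0.1603]
tool_rot: [-0.388, -3.117, 0.008]
ft_force: [5.6, -4.6, -18.7]
grip_width: 0.261
```

```bash
python3 st.py; python3 - <<'E'
from h import *
print(arc(.5,.5+np.arange(1,9)*.05,(.0006,-.0001,0)))
E
```

```text
[ 0.42424848 -0.24647477  0.16033769] 7.575 [  5.58253682  -4.62309134 -18.70306469] [-1.26639868 -1.13087901  0.0519459 ] 22.67923493564238
delta 0.44737398672654605 rad 0.06968227633034994 Fr -6.213212025108506 Ft(cw) -3.732785451560993
[[-0.0005  0.0035 -0.    ]
 [-0.0006  0.007  -0.    ]
 [-0.0009  0.0105 -0.0001]
 [-0.0014  0.014  -0.0001]
 [-0.002   0.0174 -0.0001]
 [-0.0028  0.0209 -0.0001]
 [-0.0038  0.0242 -0.0001]
 [-0.0049  0.0275 -0.0001]]
```

Call:
carry_out --commands '[{"tx":-0.0005,"ty":0.0035,"tz":0,"rx":0,"ry":0,"rz":0,"jaw":0.0},{"tx":-0.0006,"ty":0.007,"tz":0,"rx":0,"ry":0,"rz":0,"jaw":0.0},{"tx":-0.0009,"ty":0.0105,"tz":0,"rx":0,"ry":0,"rz":0,"jaw":0.0},{"tx":-0.0014,"ty":0.014,"tz":0,"rx":0,"ry":0,"rz":0,"jaw":0.0},{"tx":-0.002,"ty":0.0174,"tz":0,"rx":0,"ry":0,"rz":0,"jaw":0.0},{"tx":-0.0028,"ty":0.0209,"tz":0,"rx":0,"ry":0,"rz":0,"jaw":0.0},{"tx":-0.0028,"ty":0.0209,"tz":0,"rx":0,"ry":0,"rz":0,"jaw":0.0}]'

```text
time: 8.45
position: [0.4301, -0.2278, 0.1602]
tool_rot: [-0.389, -3.113, 0.009]
ft_force: [-0.4, -6.7, -14.1]
grip_width: 0.258
```

```bash
python3 st.py; python3 - <<'E'
from h import *
print(arc(.8,.8+np.arange(1,10)*.05,(.0006,-.0006,0)))
E
```

```text
[ 0.43011296 -0.22780693  0.16019741] 8.45 [ -0.44311636  -6.7030576  -14.1216145 ] [-1.4239739   0.00768637 -0.01679299] 22.43299163479944
delta 0.729598032950804 rad 0.0694331378402363 Fr -2.409676497447055 Ft(cw) -6.270629354477786
[[-0.0017  0.0029 -0.    ]
 [-0.0028  0.0062 -0.    ]
 [-0.0041  0.0095 -0.0001]
 [-0.0056  0.0127 -0.0001]
 [-0.0072  0.0158 -0.0001]
 [-0.009   0.0188 -0.0001]
 [-0.0109  0.0217 -0.0002]
 [-0.0129  0.0246 -0.0002]
 [-0.0151  0.0273 -0.0002]]
```

Call:
carry_out --commands '[{"tx":-0.0015,"ty":0.0033,"tz":-0.0004,"rx":0,"ry":0,"rz":0,"jaw":0.0},{"tx":-0.0026,"ty":0.0066,"tz":-0.0007,"rx":0,"ry":0,"rz":0,"jaw":0.0},{"tx":-0.0039,"ty":0.0099,"tz":-0.001,"rx":0,"ry":0,"rz":0,"jaw":0.0},{"tx":-0.0054,"ty":0.0131,"tz":-0.001,"rx":0,"ry":0,"rz":0,"jaw":0.0},{"tx":-0.007,"ty":0.0162,"tz":-0.001,"rx":0,"ry":0,"rz":0,"jaw":0.0},{"tx":-0.0088,"ty":0.0192,"tz":-0.001,"rx":0,"ry":0,"rz":0,"jaw":0.0},{"tx":-0.0088,"ty":0.0192,"tz":-0.001,"rx":0,"ry":0,"rz":0,"jaw":0.0}]'

```text
time: 9.32
position: [0.4412, -0.2111, 0.1602]
tool_rot: [-0.389, -3.108, 0.008]
ft_force: [-5.0, -5.5, -14.6]
grip_width: 0.258
```

```bash
python3 st.py; python3 - <<'E'
from h import *
print(arc(1.1,1.1+np.arange(1,10)*.05))
s=get_image("scene")
a=cv2.resize(s[130:280,190:340],(600,600),interpolation=cv2.INTER_CUBIC)
cv2.imwrite("pics/s5.png",a[:,:,::-1])
E
```

```text
[ 0.44124754 -0.21106744  0.16023121] 9.325 [ -5.0208725   -5.45795835 -14.63930991] [-1.19363774  0.9429302   0.02363879] 22.468607442233697
delta 1.020528805224905 rad 0.06925825081857609 Fr 0.14748289824006813 Ft(cw) -7.414628696774073
[[-0.0019  0.0029 -0.    ]
 [-0.004   0.0058 -0.0001]
 [-0.0062  0.0085 -0.0001]
 [-0.0085  0.0111 -0.0001]
 [-0.011   0.0136 -0.0002]
 [-0.0135  0.0159 -0.0002]
 [-0.0162  0.0182 -0.0003]
 [-0.019   0.0203 -0.0003]
 [-0.0219  0.0222 -0.0003]]
```

View pics/s5.png

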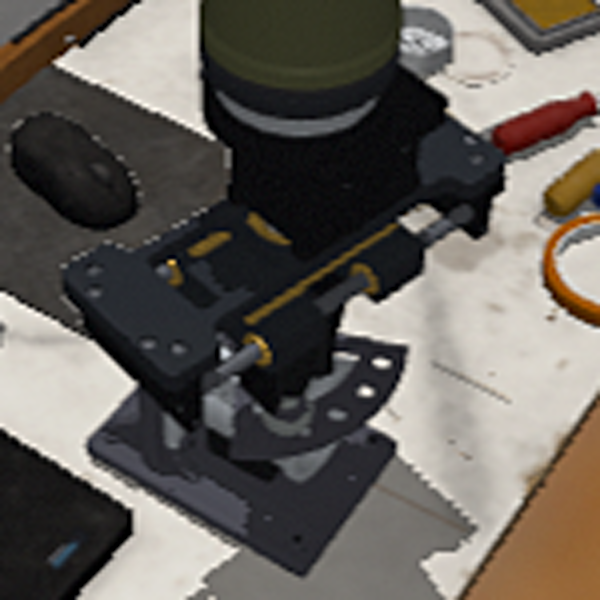

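Call:
carry_out --commands '[{"tx":-0.0019,"ty":0.0029,"tz":-0.0002,"rx":0,"ry":0,"rz":0,"jaw":0.0},{"tx":-0.004,"ty":0.0058,"tz":-0.0004,"rx":0,"ry":0,"rz":0,"jaw":0.0},{"tx":-0.0062,"ty":0.0085,"tz":-0.0005,"rx":0,"ry":0,"rz":0,"jaw":0.0},{"tx":-0.0085,"ty":0.0111,"tz":-0.0005,"rx":0,"ry":0,"rz":0,"jaw":0.0},{"tx":-0.0085,"ty":0.0111,"tz":-0.0005,"rx":0,"ry":0,"rz":0,"jaw":0.0},{"tx":-0.0085,"ty":0.0111,"tz":-0.0005,"rx":0,"ry":0,"rz":0,"jaw":0.0}]'

```text
time: 10.12
position: [0.4511, -0.202, 0.1602]
tool_rot: [-0.389, -3.105, 0.007]
ft_force: [-7.1, -3.6, -15.1]
grip_width: 0.259
```

```bash
python3 st.py; python3 - <<'E'
from h import *
print(arc(1.3,1.3+np.arange(1,10)*.05))
E
```

```text
[ 0.45105926 -0.20200655  0.16023503] 10.125 [ -7.11872465  -3.55844162 -15.12050114] [-0.96469966  1.27326884  0.00955675] 22.536109419890774
delta 1.2137516936737347 rad 0.06919482674858732 Fr 1.5046592866158968 Ft(cw) -7.815033448720938
[[-0.0025  0.0025 -0.    ]
 [-0.005   0.0049 -0.0001]
 [-0.0077  0.0071 -0.0001]
 [-0.0105  0.0092 -0.0002]
 [-0.0134  0.0111 -0.0002]
 [-0.0164  0.0129 -0.0003]
 [-0.0195  0.0146 -0.0003]
 [-0.0227  0.0161 -0.0004]
 [-0.0259  0.0174 -0.0004]]
```

Call:
carry_out --commands '[{"tx":-0.0012,"ty":0.0013,"tz":0,"rx":0,"ry":0,"rz":0,"jaw":0.0},{"tx":-0.0025,"ty":0.0025,"tz":0,"rx":0,"ry":0,"rz":0,"jaw":0.0},{"tx":-0.0025,"ty":0.0025,"tz":0,"rx":0,"ry":0,"rz":0,"jaw":0.0},{"tx":-0.0025,"ty":0.0025,"tz":0,"rx":0,"ry":0,"rz":0,"jaw":0.0}]'

```text
time: 10.62
position: [0.4524, -0.2011, 0.1601]
tool_rot: [-0.39, -3.102, 0.008]
ft_force: [-10.2, -5.1, -11.4]
grip_width: 0.253
```

```bash
python3 st.py
```

```text
[ 0.45239627 -0.20105179  0.16013127] 10.625 [-10.24000721  -5.06782991 -11.37354699] [-1.15356328  2.22530826 -0.06669851] 21.97101825046501
delta 1.2374961206596553 rad 0.06915908785400321 Fr 1.9379701711392137 Ft(cw) -11.25988095919594
```

Call:
carry_out --commands '[{"tx":0,"ty":0,"tz":-0.0003,"rx":0,"ry":0,"rz":0,"jaw":0.0},{"tx":0,"ty":0,"tz":-0.0006,"rx":0,"ry":0,"rz":0,"jaw":0.0},{"tx":0,"ty":0,"tz":-0.0006,"rx":0,"ry":0,"rz":0,"jaw":0.0}]' --grip_force 60

```text
time: 11.0
position: [0.4523, -0.2011, 0.1603]
tool_rot: [-0.391, -3.102, 0.008]
ft_force: [-9.4, -5.8, -15.5]
grip_width: 0.26
```

```bash
python3 st.py;python3 - <<'E'
from h import *
s=get_image("scene")
a=cv2.resize(s[180:260,220:300],(600,600),interpolation=cv2.INTER_CUBIC)
cv2.imwrite("pics/s6.png",a[:,:,::-1])
E
```

```text
[ 0.45234667 -0.20106877  0.16025132] 11.0 [ -9.42318883  -5.8413628  -15.46944901] [-1.28351212  1.97878703  0.0220965 ] 22.649852036271312
delta 1.2367720536233962 rad 0.06917460634986425 Fr 0.8397135598287694 Ft(cw) -11.054993813799195
```

View pics/s6.png

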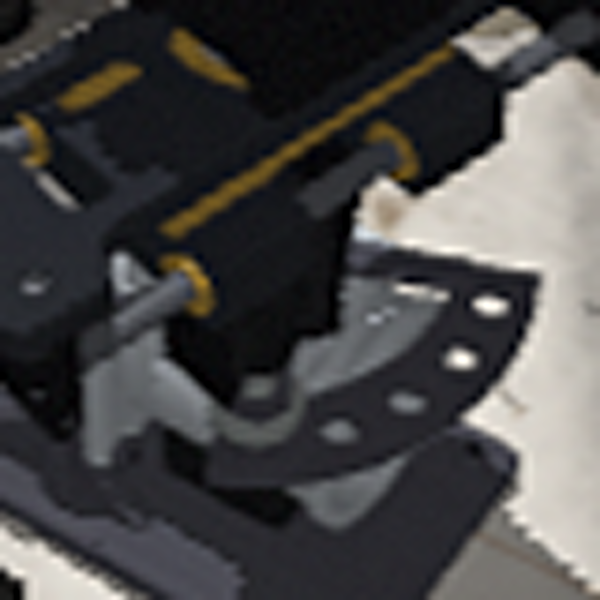

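Call:
carry_out --commands '[{"tx":-0.0007,"ty":0.0007,"tz":-0.0002,"rx":0,"ry":0,"rz":0,"jaw":0.0},{"tx":-0.0014,"ty":0.0012,"tz":-0.0003,"rx":0,"ry":0,"rz":0,"jaw":0.0},{"tx":-0.0014,"ty":0.0012,"tz":-0.0003,"rx":0,"ry":0,"rz":0,"jaw":0.0},{"tx":-0.0014,"ty":0.0012,"tz":-0.0003,"rx":0,"ry":0,"rz":0,"jaw":0.0},{"tx":-0.0014,"ty":0.0012,"tz":-0.0003,"rx":0,"ry":0,"rz":0,"jaw":0.0}]'

```text
time: 11.68
position: [0.4525, -0.201, 0.1602]
tool_rot: [-0.392, -3.099, 0.01]
ft_force: [-12.9, -7.6, -13.8]
grip_width: 0.252
```

```bash
python3 st.py; python3 - <<'E'
from h import *
C=np.array([.4262,-.2774,0])-K(0)
for z in(.141,.145,.158,.1601,.18): print(z,(proj("scene",C+K(1.22)+[0,0,z])-[220,180]+.5)*7.5)
t=get_image("top")
for n,lo,hi in(("blue",(90,0,0),(255,90,90)),("orange",(0,60,130),(70,140,230))):
    m=[]
    for im in(cv2.imread("pics/top0.png"),t[:,:,::-1]):
        k=cv2.inRange(im,lo,hi);k[:,:150]=0;k[:235]=0;k[:,350:]=0;k[265 if n=="blue" else 278:]=0
        if n=="orange":k[:,:300]=0
        else:k[:,200:]=0
        M=cv2.moments(k,True);m.append((M['m10']/max(1,M['m00']),M['m01']/max(1,M['m00']),M['m00']))
    print(n,m)
cv2.imwrite("pics/t6.png",t[:,:,::-1])
E
```

```text
[ 0.45247415 -0.20100308  0.1602065 ] 11.675 [-12.91024374  -7.57669057 -13.78295157] [-1.49369264  2.64776697  0.02908051] 21.95128311012106
delta 1.2388211071537198 rad 0.06915262225119803 Fr 1.4641823048776323 Ft(cw) -14.897543542048263
0.141 [261.3645029  389.47001339]
0.145 [261.67573698 379.86514484]
0.158 [262.70475067 348.10917187]
0.1601 [262.87353627 342.90034787]
0.18 [264.5096177  292.40990391]
blue [(172.94610778443115, 255.4011976047904, 167.0), (178.125, 258.4375, 64.0)]
orange [(326.6940298507463, 258.7164179104478, 134.0), (325.4503311258278, 260.3576158940397, 151.0)]
```

View pics/t6.png

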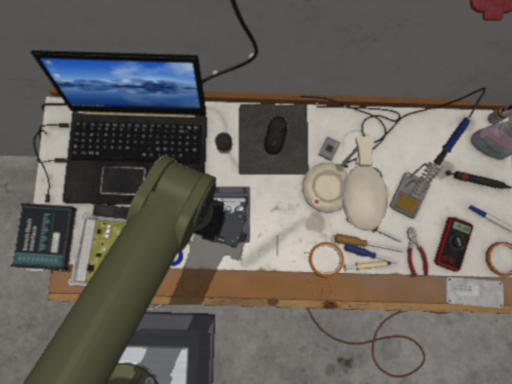

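Call:
carry_out --commands '[{"tx":0,"ty":0,"tz":-0.0002,"rx":0,"ry":0,"rz":0,"jaw":0.0},{"tx":0,"ty":0,"tz":-0.0004,"rx":0,"ry":0,"rz":0,"jaw":0.0},{"tx":0,"ty":0,"tz":-0.0004,"rx":0,"ry":0,"rz":0,"jaw":0.0},{"tx":0,"ty":0,"tz":-0.0004,"rx":0,"ry":0,"rz":0,"jaw":0.0},{"tx":0,"ty":0,"tz":-0.0004,"rx":0,"ry":0,"rz":0,"jaw":0.0},{"tx":0,"ty":0,"tz":-0.0004,"rx":0,"ry":0,"rz":0,"jaw":0.0}]'

```text
time: 12.48
position: [0.4525, -0.201, 0.1603]
tool_rot: [-0.392, -3.099, 0.01]
ft_force: [-12.0, -7.7, -16.6]
grip_width: 0.257
```

```bash
python3 st.py; python3 - <<'E'
from h import *
s=get_image("scene")
cv2.imwrite("pics/s7.png",cv2.resize(s[180:260,220:300],(600,600),interpolation=cv2.INTER_CUBIC)[:,:,::-1])
E
```

```text
[ 0.45250408 -0.20095425  0.16029925] 12.475 [-12.00351135  -7.68656986 -16.6060616 ] [-1.59197758  2.43971433  0.03948345] 22.376706920409912
delta 1.2395860428275198 rad 0.06917453478086635 Fr 0.8311972440344645 Ft(cw) -14.229432599214624
```

View pics/s7.png

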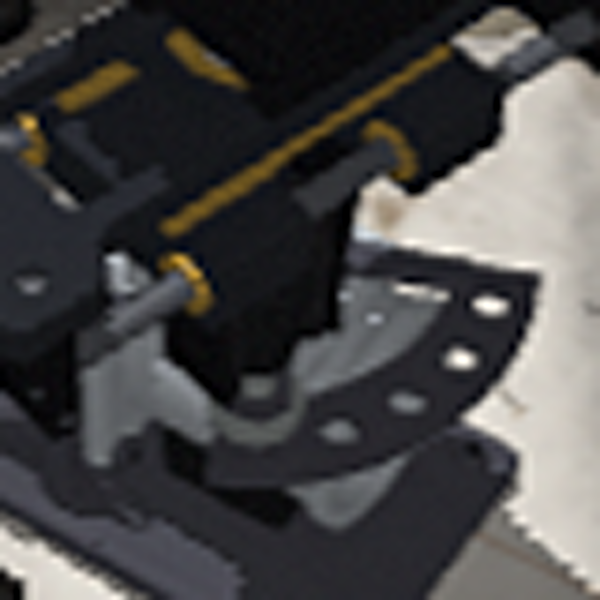

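The picture shows the lever end at (255, 420), past the last hole at (338, 430). The hexagon at (258, 385) is clear of the raised knob. Forces and pose are steady, so I'm handing in.

```bash
python3 - <<'E'
from bench import ctrl
print(ctrl.close_job())
E
python3 st.py
```

```text
the job is handed in; nothing more can be done
None
the job is handed in; nothing more can be done
```

The lever is on the full-open stop with the knob fully pulled, and the arm is holding it there with the grip set to 60 N. I handed the job in at about 12.5 s of the 35 s allowed.

I gripped the knob from above and pulled it up at idle until it met its stop: about 12.7 mm of tool travel, with the downward force jumping to 17 N. I then swung it clockwise round the lever's axis without letting it down.

- **Lever on the stop:** the tool sits at about 1.24 rad by my estimate of the axis, against a nominal 1.22. The tangential push rose from 7.8 N to about 14 N with almost no further motion, well above the 8 N return spring. The last picture shows the lever past the last index hole.
- **Knob still pulled:** the downward force was 16.6 N, more than the 9 N plunger spring. The tool was at 160.3 mm, unchanged since the pull.
- **Things round the stand:** the pictures show the flux pot and tape roll where they were. The solder reel is partly hidden by the arm in the last top picture, so I couldn't measure it fully, but nothing passed near it at desk height.
- **Small disagreement:** late in the swing the opening varied between 22.0 and 22.7 mm, and the upward pull dipped to 11.4 N as I pushed onto the stop. That was still above the spring. I raised the pull and grip to make up for it.

I had no direct reading of the two joint values, so these results come from the forces, the tool position and the pictures. My first move call was refused for leaving out the zero turns; nothing moved because of it.

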